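# Put the washed rack back on the drinks cooler's door

## Task

Take the drinks cooler's door by its handle and swing it wide open, to about a right angle or beyond. Then set the washed white rack on the ledge inside the door, blue guard rail facing away from the door, so that both locating pins come up through its holes and it lies flat, fully home; leave it there with the door wide open, ready for restocking. Leave the dessert glasses standing on the table where they are.

Things in the scene. Friction and masses are not known exactly. Their poses are not given: they have to be found in the camera images.
- door (a joint): angle of the blue-framed glass door of the white tabletop drinks cooler (240 deep x 270 wide x 245 mm high, fixed on the table), rad: 0 shut, grows as it opens (clockwise from above), stop at 1.75; starts at 0 to 0.15. The door covers the whole front, is 30 mm thick, hinged on the left seen from in front. Stiff hinge: it stays where it is left; about 1 to 2 N at the handle moves it
- door_hinge (a point): on the door's vertical hinge line, 245 mm above the table (door's top), in the plane of the door's inner face; turns with the door. Axes: x = normal of the door's inner face, pointing off the inside of the door (door shut: straight into the cooler); y = along the door from free edge to hinge; z up. Door opened by q: turned by -q about z
- bar_top (a point): the door's handle: a vertical round steel bar, 14 mm diameter, 117 mm long, upright on the outside of the door near its free edge, its axis 42 mm out from the door's outer face and 30 mm from the free edge (in the hinge's axes: x = -72 mm, y = -240 mm). The point: on the bar's axis at its top end, 237 mm above the table. Below the top, the uppermost 80 mm are free on all sides (two short stays join it to the door 85 and 100 mm below the top)
- pin_round (a point): foot of the round locating pin, steel, 14 mm diameter, 26 mm tall with a cone over its upper 10 mm, standing upright on the aluminium ledge on the inside of the door; the point is on the ledge's top face, 110 mm above the table, 56 mm from the door's inner face and 85 mm from the hinge line along the door. Axes as door_hinge. The ledge is 106 mm deep, 206 mm long, 10 mm thick
- pin_diamond (a point): foot of the diamond locating pin, brass, 10 mm across the door's normal (its x) and 6 mm along the door (y), 26 mm tall with its upper 10 mm tapered, on the same ledge 100 mm from the round pin towards the door's free edge; axes as door_hinge
- rack: the loose washed door rack: a white tray 88 (x) x 200 (y) x 12 mm thick, 0.2 to 0.4 kg, with 6 mm lips above the plate, a blue guard rail 46 mm high along its +x long edge, and in the middle an orange upright grip blade, 14 mm thick in y, 34 mm wide in x, top at 82 mm above the underside. Origin: centre of its underside, z up. On its pins its axes lie parallel to those of door_hinge (the blue rail away from the door). It starts flat on the table
- hole_large (a point): centre of the rack's large through hole, 16 mm diameter, at its underside, 50 mm from the rack's origin along +y; it takes the round pin
- hole_small (a point): centre of the rack's small through hole, 12 mm diameter, at its underside, 50 mm from the rack's origin along -y; it takes the diamond pin
- glass0: one of two loose dessert glasses, clear round glass with red and cream layers and a berry on top, 75 mm tall, 72 mm across; a bystander: leave it standing where it is. Origin: centre of its underside
- glass1: one of two loose dessert glasses, clear round glass with red and cream layers and a berry on top, 75 mm tall, 72 mm across; a bystander: leave it standing where it is. Origin: centre of its underside
Mind the look-alikes: they are no part of the job. Leave any pink or purple look-alike of the rack alone.

How it is judged (in metres and radians):
On the way, in this order (a step that is already met when the one before it is completed fails the run):
1. the door is pulled open past 0.3 rad while the fingers hold its handle bar (value of joint door above 0.3 rad and contact force between the fingers and door_c0 above 0.3 N).
2. the door stands wide open, past 1.3 rad (value of joint door above 1.3 rad), for 0.2 s.
3. the rack is down on both pins with the door still wide open (horizontal distance between hole_large and pin_round below 0.003 m and horizontal distance between hole_small and pin_diamond below 0.004 m and z of hole_large in the frame of pin_round between -0.003 and 0.003 m and z of hole_small in the frame of pin_diamond below 0.003 m and value of joint door above 1.3 rad), for 0.2 s.
At the end, for the whole second after the job is handed in: The rack lies on the door's ledge with both pins through their holes (large hole within 3 mm of the round pin's foot, small hole within 4 mm of the diamond pin's, both within 3 mm of the ledge's top face), level within 0.04 rad and at rest, and the door stands still, open beyond 1.3 rad (all of step 3 and linear speed of rack below 0.01 m/s and velocity of joint door between -0.03 and 0.03 rad/s and angle between rack's own z axis and vertical below 0.04 rad); the robot touches nothing.
It fails at once if a dessert glass is knocked over or pushed more than 4 cm (glass0) (angle between glass0's own z axis and vertical above 0.5 rad or distance of glass0 from where it was at the start of the episode above 0.04 m).
It fails at once if a dessert glass is knocked over or pushed more than 4 cm (glass1) (angle between glass1's own z axis and vertical above 0.5 rad or distance of glass1 from where it was at the start of the episode above 0.04 m).
It also fails if it takes over 64 s, if anything falls off the work surface, if the arm or the gripper's body presses on something with over 40 N, if the wrist force passes 120 N, or if a joint passes its speed limit or range.

## Robot

A 6-joint arm with a two-finger parallel gripper is mounted at the origin on the work surface. World frame = base frame: x ahead of the robot, y to its left, z up, the work surface at z = 0. Lengths are in mm, angles in degrees, forces in N, time in s.
With the tool pointing down it reaches from about 350 to 850 mm from the base axis. Payload 8.1 kg.
Tool frame: the origin (TCP) lies midway between the tips of the shut fingers; the grasp point (between the pads) lies 19 mm behind it; z points along the fingers, y is the line along which they close (so a half turn about z gives the same grasp; the last joint's range is limited). The gripper opens to 85 mm and grips with 20 to 120 N. Pads are 22 mm wide; open, the fingers measure 114 mm over their backs; the gripper's body (76 mm by 85 mm) begins 54 mm behind the grasp point. The pads swing forward as they close: fully open they stand 13 mm farther back than shut.
Start: joints at [62.258, 7.471, 85.268, -0, 87.261, -4.893], TCP at [232.967, 552.93, 231.292] pointing down, gripper open.
Joint ranges: [-169.43, 169.43], [-51.17, 129.36], [1.28, 143.12], [-76.62, 256.62], [0, 156.53], [-152.29, 152.29]. Speed limits (degrees/s): [136.94, 136.94, 159.86, 180, 180, 180].

## Interface

Orientations are given as [roll, pitch, yaw] about the fixed x, y, z axes, in that order (R = Rz(yaw) Ry(pitch) Rx(roll)).
In Python, from bench import sense, snapshot, camera_params, hand_in, masks_of, pinpoint gives the robot as it stands.
- The arm moves only by the tool step_arm, never from a script. Its argument "targets" is a list of rows, each an object with "angular": the turn, a rotation vector about the tool's x, y, z scaled (see below), a list of three; "dp": the shift along the tool's x, y, z scaled (see below), a list of three; "fingers": the closure, from 0 (fully open) to 1 (shut). A call has exactly 8 rows; each row is the pose to reach, as a shift and turn from the pose commanded when the call began, along the tool's axes at that moment, turning the shorter way round; what a row does not reach only later rows make up. The controller multiplies each number of a shift by 0.2 m and each number of a turn by 180 degrees. A row lasts 1/8 s, in which the tool goes at most 62.5 mm and 10.7 degrees, less where a joint would pass 70% of its speed; a pose out of reach is approached as far as the arm can. A call with a number of a shift or a turn outside -1 to 1 is refused whole. A call with a gripper value outside its range is refused whole. The fingers move at their own pace and stop on an object; "newtons" is the grip in N (left out, the last holds). Time passes only in rows, so rows that repeat a pose let the fingers close, or fill a call up. It gives the time, the measured TCP pose, the force, the opening and the grip force at its end, in the units of the state.
- sense(): the state, without advancing time (a new reading comes with each control period).
- snapshot(name): name is "side" or "top" or "wrist"; returns the picture (400x640x3 uint8, blue, green, red); there is no depth.
- camera_params(name): a dict with "vfov" (degrees; the focal length in pixels is half the picture's height over the tangent of half this angle, whatever the lens; pixels are square), "cx", "cy" (the principal point, pixels), "R" (3x3) and "t" (3): a world point X has camera coordinates R X + t. Camera axes: x right, y down, z forward; pixel columns grow to the right and rows downward; lengths in mm; the calibration is good to about 2 mm. A picture is of the moment at which its call begins: read the wrist's pose just before it. camera_params takes no time and is no camera call; for the wrist camera it gives the pose at the moment of the call.
- hand_in(): hands the job in; it is judged then, once.
Trained networks look in the newest picture that a camera, given by its name, has taken for a name from the list of things; names that differ only in an ending like _2 or _b are one class to them, and where a whole thing is asked for, a point or a joint stands for the part that bears it (a point fixed in the world has none). Each returns a list of dicts, best first, with "conf" (0 to 1); they miss things now and then, are a little off and sometimes report something else, mostly with a low value. They report only what shows in the picture. A call takes as long as a camera call. They do not tell look-alikes from the thing itself.
- masks_of(camera, label): "pixels" (400x640 bool, what is visible of it) and "at" ([column, row] in pixels, amid what is visible of it).
- pinpoint(camera, label): "at" ([column, row] in pixels: a listed point, or the origin of a listed thing).
The state is a dict: "time": time; "joint_pos": joint angles; "qd": joint speeds; "joint_efforts": joint torques, N m; "tool_pos": TCP position; "tcp_rot": TCP orientation; "ft_force": force on the tool from outside, world axes, zero at the start; "wrist_torque": the same for the moment, N m; "finger_gap": finger opening in mm; "grip_force": force on a finger pad.
Only numpy, scipy, OpenCV 4.12 (cv2) and the standard library are available. Lean on these libraries where they do the work, as an engineer would, in place of code of your own. Each camera call takes 0.05 s, during which the arm holds its last target. There are 200 camera calls.

## Working session

There is one attempt and no reset: what is moved stays moved. The work goes in short steps, Python scripts to look and compute and a tool call to move; the robot and the scene stay as the last step left them, time stands still between calls to the robot, and variables do not carry over. Pictures are saved under pics/ and viewed, at most 10 in all, crops included, and the job is handed in when it is done.

Besides the shell and the picture viewer there is one more tool, called after "Emit:" by a JSON object that holds its "fn" and its "kwargs". step_arm: Moves the arm, as the interface text tells. Its arguments: {"type":"object","properties":{"targets":{"type":"array","items":{"type":"object","properties":{"angular":{"type":"array","items":{"type":"number","minimum":-1,"maximum":1}},"dp":{"type":"array","items":{"type":"number","minimum":-1,"maximum":1}},"fingers":{"type":"number"}}}},"newtons":{"type":"number"}},"required":["targets"]}

```bash
ls; mkdir -p pics; cat > h.py <<'E'
import numpy as np, cv2
from bench import *
from scipy.spatial.transform import Rotation as Ro
def K(c):
    f=200/np.tan(np.radians(c['vfov'])/2); return f
def ray(c,uv):
    R=np.array(c['R']);t=np.array(c['t']);f=K(c)
    d=R.T@np.array([(uv[0]-c['cx'])/f,(uv[1]-c['cy'])/f,1]); return -R.T@t,d/np.linalg.norm(d)
def tri(rs):
    A=0;b=0
    for o,d in rs:
        P=np.eye(3)-np.outer(d,d);A=A+P;b=b+P@o
    X=np.linalg.solve(A,b); return X,[np.linalg.norm((np.eye(3)-np.outer(d,d))@(X-o)) for o,d in rs]
def onz(r,z): o,d=r; return o+d*(z-o[2])/d[2]
def proj(c,X):
    p=np.array(c['R'])@np.array(X)+np.array(c['t']); return [c['cx']+K(c)*p[0]/p[2],c['cy']+K(c)*p[1]/p[2]]
E
python3 - <<'E'
from h import *
s=sense();print(s)
names=['door_hinge','bar_top','pin_round','pin_diamond','rack','hole_large','hole_small','glass0']
ims=[]
for n in ['side','top','wrist']:
    c=camera_params(n);ims.append(snapshot(n));print(n,{k:np.round(v,3).tolist() for k,v in c.items()})
    for l in names:
        print(l,[(np.round(r['at']).tolist(),round(r['conf'],2), np.round(onz(ray(c,r['at']),{'door_hinge':245,'bar_top':237}.get(l,0))).tolist()) for r in pinpoint(n,l)[:4]])
cv2.imwrite('pics/a.png',cv2.resize(np.vstack(ims[:2]),(800,1000))[:, :][:1000]) if 0 else None
cv2.imwrite('pics/side.png',ims[0]);cv2.imwrite('pics/top.png',ims[1])
E
```

```text
pics
{'time': 0.0, 'joint_pos': array([ 6.22557937e+01,  7.51611234e+00,  8.53321910e+01, -1.64651140e-03,
        8.72609683e+01, -4.89283662e+00]), 'qd': array([0.1083527 , 0.017865  , 0.07077554, 0.05265342, 0.07111394,
       0.02071318]), 'joint_efforts': array([ 4.76998393e-04, -5.69390881e+01, -5.00555170e+01,  1.11206832e-04,
        1.42000912e-02,  1.49453024e-05]), 'tool_pos': array([232.72552331, 552.40788444, 230.20605922]), 'tcp_rot': array([-1.79890986e+02, -7.68153842e-03,  1.57148703e+02]), 'ft_force': array([-0.52682501,  0.80347149,  0.2548353 ]), 'wrist_torque': array([0.05790912, 0.02276225, 0.01419123]), 'grip_force': 0.0, 'finger_gap': 85.43234346507106}
side {'vfov': 48.33, 'cx': 318.815, 'cy': 191.466, 'R': [[0.69, -0.723, -0.003], [-0.436, -0.413, -0.8], [0.577, 0.554, -0.6]], 't': [-308.395, 374.548, 1063.709]}
door_hinge [([345.0, 126.0], 0.97, [738.0, 161.0, 245.0])]
bar_top [([382.0, 170.0], 0.73, [632.0, -70.0, 237.0])]
pin_round []
pin_diamond []
rack [([359.0, 382.0], 0.8, [212.0, -347.0, 0.0]), ([418.0, 308.0], 0.63, [478.0, -328.0, 0.0]), ([322.0, 2
[... 973 characters left out ...]
.0, 206.0], 0.69, [488.0, -318.0, 0.0])]
hole_large [([359.0, 255.0], 0.89, [315.0, -85.0, 0.0]), ([428.0, 269.0], 0.89, [259.0, -330.0, 0.0]), ([418.0, 196.0], 0.74, [525.0, -313.0, 0.0])]
hole_small [([443.0, 295.0], 0.88, [169.0, -375.0, 0.0]), ([427.0, 218.0], 0.82, [443.0, -339.0, 0.0]), ([367.0, 231.0], 0.61, [400.0, -117.0, 0.0])]
glass0 [([214.0, 208.0], 0.75, [497.0, 438.0, 0.0]), ([398.0, 164.0], 0.58, [648.0, -243.0, 0.0])]
wrist {'vfov': 58.833, 'cx': 312.29, 'cy': 205.064, 'R': [[0.387, 0.922, -0.0], [0.885, -0.371, 0.282], [0.26, -0.11, -0.959]], 't': [-600.775, -36.709, 379.754]}
door_hinge []
bar_top []
pin_round []
pin_diamond []
rack []
hole_large []
hole_small []
glass0 []
```

View pics/side.png

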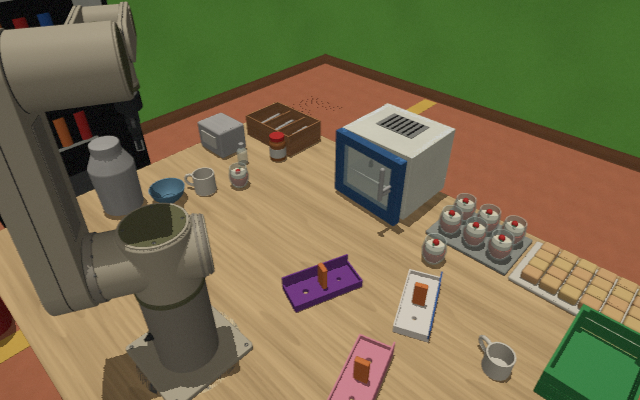

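View pics/top.png

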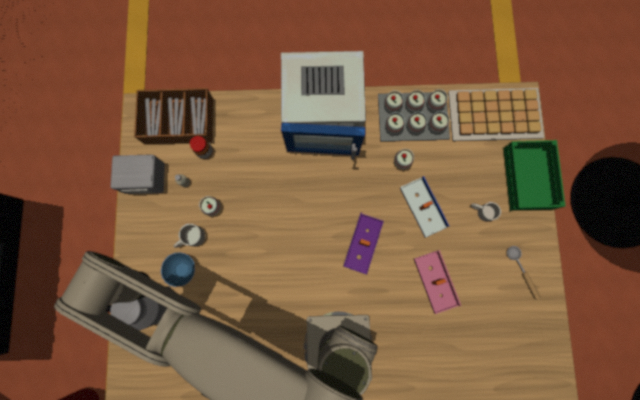

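Seen: three racks, white with blue rail at top (424,207)/side (418,305), purple at top (364,244)/side (322,286) and pink at top (436,281)/side (362,375). The white one with the blue rail fits the description; I'll confirm it in a crop. The nearest glass stands at top (404,159) and the handle at (355,150).

```bash
cat >> h.py <<'E'
def near(n,l,uv,tol=12):
    r=[np.array(x['at']) for x in pinpoint(n,l)]
    r=[x for x in r if np.linalg.norm(x-uv)<tol]
    return r[0] if r else None
E
python3 - <<'E'
from h import *
cs={n:camera_params(n) for n in('side','top')}
im={n:snapshot(n) for n in cs}
app={'door_hinge':((345,126),(284,120)),'bar_top':((382,170),(356,147)),'rack':((418,308),(421,206)),'hole_large':((422,294),(418,196)),'hole_small':((412,321),(427,218)),'glass0':((433,258),(398,164)),'glass1':((240,180),(210,206))}
for l,(a,b) in app.items():
    p=[near('side',l,a),near('top',l,b)]
    if p[0] is None or p[1] is None: print(l,p);continue
    X,e=tri([ray(cs['side'],p[0]),ray(cs['top'],p[1])]);print(l,np.round(p,1).tolist(),X.round(1),np.round(e,1))
a=cv2.resize(im['side'][250:350,360:480],(600,500),interpolation=cv2.INTER_CUBIC)
cv2.imwrite('pics/rack.png',a)
w=camera_params('wrist');print(-np.array(w['R']).T@w['t'])
E
```

```text
door_hinge [None, array([283. , 121.2])]
bar_top [[384.2, 167.9], [358.1, 151.1]] [628.8 -75.6 246.1] [1.8 1.8]
rack [[415.7, 306.5], [419.7, 203.9]] [ 494.1 -316.5  -18.9] [4.2 4.2]
hole_large [[418.6, 288.6], [419.3, 195.4]] [ 517.  -305.5   24.8] [5.8 5.8]
hole_small [[411.1, 322.0], [431.2, 218.7]] [ 432.  -345.9    3.7] [8.4 8.4]
glass0 [[430.5, 258.0], [398.6, 164.4]] [ 648.2 -250.5    0.8] [5. 5.]
glass1 [[239.3, 182.7], [211.5, 208.3]] [497.8 444.5   6.6] [2. 2.]
[166.54649667 581.86566583 374.39362793]
```

View pics/rack.png

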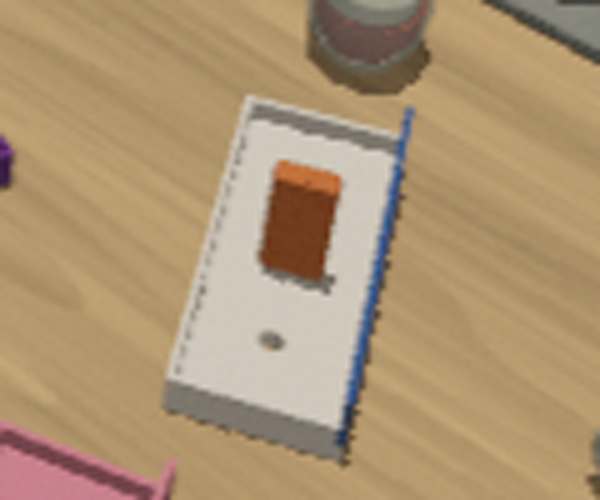

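Confirmed: the white tray with the blue rail and orange blade. The small hole shows at crop (270,340). I'll move above the handle and look with the wrist camera.

Emit:
{"fn": "step_arm", "kwargs": {"targets": [{"dp": [-0.1, -0.08, -0.06], "angular": [0, 0, 0], "fingers": 0}, {"dp": [-0.22, -0.18, -0.12], "angular": [0, 0, 0], "fingers": 0}, {"dp": [-0.34, -0.28, -0.2], "angular": [0, 0, 0], "fingers": 0}, {"dp": [-0.46, -0.38, -0.3], "angular": [0, 0, 0], "fingers": 0}, {"dp": [-0.6, -0.49, -0.35], "angular": [0, 0, 0], "fingers": 0}, {"dp": [-0.74, -0.6, -0.35], "angular": [0, 0, 0], "fingers": 0}, {"dp": [-0.87, -0.71, -0.35], "angular": [0, 0, 0], "fingers": 0}, {"dp": [-1, -0.82, -0.35], "angular": [0, 0, 0], "fingers": 0}], "newtons": 60}}

```text
time: 3.15
tool_pos: [354.0, 323.1, 301.5]
tcp_rot: [180.0, 0.0, 157.2]
ft_force: [0.3, 0.3, 0.1]
finger_gap: 85.2
grip_force: 0.0
```

Emit:
{"fn": "step_arm", "kwargs": {"targets": [{"dp": [-0.12, -0.1, 0], "angular": [0, 0, 0], "fingers": 0}, {"dp": [-0.25, -0.2, 0], "angular": [0, 0, 0], "fingers": 0}, {"dp": [-0.37, -0.31, 0], "angular": [0, 0, 0], "fingers": 0}, {"dp": [-0.5, -0.41, 0], "angular": [0, 0, 0], "fingers": 0}, {"dp": [-0.62, -0.51, 0], "angular": [0, 0, 0], "fingers": 0}, {"dp": [-0.75, -0.62, 0], "angular": [0, 0, 0], "fingers": 0}, {"dp": [-0.87, -0.72, 0], "angular": [0, 0, 0], "fingers": 0}, {"dp": [-1, -0.82, 0], "angular": [0, 0, 0], "fingers": 0}]}}

```text
time: 4.15
tool_pos: [474.6, 94.4, 301.5]
tcp_rot: [180.0, 0.0, 157.2]
ft_force: [0.3, 0.4, 0.8]
finger_gap: 85.6
grip_force: 0.0
```

Emit:
{"fn": "step_arm", "kwargs": {"targets": [{"dp": [-0.12, -0.1, 0], "angular": [0, 0, -0.015], "fingers": 0}, {"dp": [-0.25, -0.2, 0], "angular": [0, 0, -0.03], "fingers": 0}, {"dp": [-0.37, -0.31, 0], "angular": [0, 0, -0.045], "fingers": 0}, {"dp": [-0.5, -0.41, 0], "angular": [0, 0, -0.06], "fingers": 0}, {"dp": [-0.6, -0.49, 0], "angular": [0, 0, -0.08], "fingers": 0}, {"dp": [-0.67, -0.56, 0], "angular": [0, 0, -0.094], "fingers": 0}, {"dp": [-0.71, -0.59, 0], "angular": [0, 0, -0.094], "fingers": 0}, {"dp": [-0.71, -0.59, 0], "angular": [0, 0, -0.094], "fingers": 0}]}}

```text
time: 5.15
tool_pos: [559.3, -68.7, 301.2]
tcp_rot: [180.0, -0.0, 174.0]
ft_force: [0.3, 1.4, 0.0]
finger_gap: 85.1
grip_force: 0.0
```

```bash
cat >> h.py <<'E'
def goto(x,y,z,yaw):
    s=sense();R=Ro.from_euler('xyz',s['tcp_rot'],degrees=True)
    d=R.inv().apply(np.array([x,y,z])-s['tool_pos'])/200
    T=Ro.from_euler('xyz',[180,0,yaw],degrees=True)
    print('dp',d.round(3).tolist(),'ang',((R.inv()*T).as_rotvec()/np.pi).round(4).tolist())
def st():
    s=sense();print({k:np.round(s[k],1).tolist() for k in('time','tool_pos','tcp_rot','ft_force','finger_gap','grip_force','joint_pos')});return s
E
python3 - <<'E'
from h import *
st()
c={};R=[]
for n in ['wrist','side','top']:
    cc=camera_params(n);im=snapshot(n);c[n]=cc
    if n=='wrist':cv2.imwrite('pics/w1.png',im)
    for l in ['bar_top','door_hinge','hole_small']:
        print(n,l,[(np.round(r['at'],1).tolist(),round(r['conf'],2),np.round(onz(ray(cc,r['at']),{'door_hinge':245,'bar_top':237}.get(l,0))).tolist()) for r in pinpoint(n,l)])
E
```

```text
{'time': 5.2, 'tool_pos': [559.3, -68.7, 301.2], 'tcp_rot': [180.0, -0.0, 174.0], 'ft_force': [0.3, 1.4, 0.0], 'finger_gap': 85.1, 'grip_force': 0.0, 'joint_pos': [-12.2, 0.8, 85.1, 0.0, 94.2, -96.2]}
wrist bar_top [([336.1, 331.9], 0.64, [639.0, -60.0, 237.0])]
wrist door_hinge []
wrist hole_small [([255.9, 28.3], 0.91, [402.0, -116.0, 0.0])]
side bar_top [([385.5, 167.0], 0.65, [648.0, -69.0, 237.0])]
side door_hinge [([343.7, 126.6], 0.88, [734.0, 163.0, 245.0]), ([433.4, 260.3], 0.73, [419.0, -367.0, 245.0])]
side hole_small [([411.3, 319.7], 0.76, [433.0, -336.0, -0.0]), ([335.1, 280.1], 0.71, [399.0, -108.0, 0.0])]
top bar_top []
top door_hinge [([282.0, 121.7], 0.86, [732.0, 165.0, 245.0])]
top hole_small [([441.9, 294.4], 0.79, [169.0, -371.0, 0.0]), ([428.2, 217.2], 0.75, [444.0, -343.0, 0.0])]
```

View pics/w1.png

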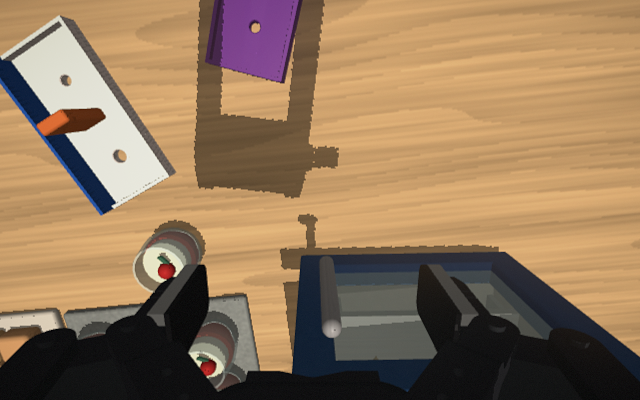

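The wrist picture shows the bar's top at (332,330), and the glass at (166,265) is clear of the fingers.

```bash
python3 - <<'E'
from h import *
w=camera_params('wrist');s=camera_params('side');t=camera_params('top')
for rs in ([ray(w,(332,331)),ray(s,(384.5,168))],[ray(w,(332,331)),ray(s,(384.5,168)),ray(t,(357,149))]): print(tri(rs))
print(onz(ray(w,(332,331)),237))
goto(640,-66,301,174)
E
```

```text
(array([647.12368386, -63.48300066, 229.6139934 ]), [np.float64(3.100105273129379), np.float64(3.1001052731290923)])
(array([638.58213832, -68.21289588, 237.66210695]), [np.float64(6.246396333946834), np.float64(3.2667334529067107), np.float64(4.076295645737349)])
[638.33251297 -61.99750169 237.        ]
dp [-0.4, 0.054, 0.002] ang [0.0, 0.0, 0.0004]
```

Emit:
{"fn": "step_arm", "kwargs": {"targets": [{"dp": [-0.2, 0.03, 0], "angular": [0, 0, 0], "fingers": 0}, {"dp": [-0.4, 0.06, 0], "angular": [0, 0, 0], "fingers": 0}, {"dp": [-0.4, 0.06, 0.1], "angular": [0, 0, 0], "fingers": 0}, {"dp": [-0.4, 0.06, 0.25], "angular": [0, 0, 0], "fingers": 0}, {"dp": [-0.4, 0.06, 0.4], "angular": [0, 0, 0], "fingers": 0}, {"dp": [-0.4, 0.06, 0.52], "angular": [0, 0, 0], "fingers": 0}, {"dp": [-0.4, 0.06, 0.58], "angular": [0, 0, 0], "fingers": 0}, {"dp": [-0.4, 0.06, 0.58], "angular": [0, 0, 0], "fingers": 0}]}}

```text
time: 6.75
tool_pos: [639.1, -64.8, 184.3]
tcp_rot: [180.0, -0.1, 174.1]
ft_force: [0.0, -0.0, -0.0]
finger_gap: 85.5
grip_force: 0.0
```

Emit:
{"fn": "step_arm", "kwargs": {"targets": [{"dp": [0, 0, 0], "angular": [0, 0, 0], "fingers": 0.3}, {"dp": [0, 0, 0], "angular": [0, 0, 0], "fingers": 0.6}, {"dp": [0, 0, 0], "angular": [0, 0, 0], "fingers": 1}, {"dp": [0, 0, 0], "angular": [0, 0, 0], "fingers": 1}, {"dp": [0, 0, 0], "angular": [0, 0, 0], "fingers": 1}, {"dp": [0, 0, 0], "angular": [0, 0, 0], "fingers": 1}, {"dp": [0, 0, 0], "angular": [0, 0, 0], "fingers": 1}, {"dp": [0, 0, 0], "angular": [0, 0, 0], "fingers": 1}], "newtons": 60}}

```text
time: 7.75
tool_pos: [640.6, -64.1, 185.9]
tcp_rot: [179.9, 0.1, 174.1]
ft_force: [1.2, 4.6, 2.5]
finger_gap: 12.5
grip_force: 58.5
```

```bash
python3 - <<'E'
from h import *
s=st()
# arc about hinge (733,163) from present grasp; total opening 90 deg, per-call relative rows (30deg per call)
H=np.array([733,163]);p=s['tool_pos'][:2];yaw=s['tcp_rot'][2]
w=camera_params('wrist');im=snapshot('wrist');cv2.imwrite('pics/w2.png',im)
for k in range(4):
    q0=26*k
    for i in range(1,9):
        q=q0+26*i/8
        P=lambda a:H+Ro.from_euler('z',-a,degrees=True).as_matrix()[:2,:2]@(p-H)
        d=P(q)-P(q0); y=np.radians(yaw-q0)
        print(k,i,np.round([(d@[np.cos(y),np.sin(y)])/200,(d@[np.sin(y),-np.cos(y)])/200,(q-q0)/180],3), P(q).round() if i==8 else '')
E
```

```text
{'time': 7.8, 'tool_pos': [640.6, -64.1, 185.9], 'tcp_rot': [179.9, 0.1, 174.1], 'ft_force': [1.2, 4.6, 2.5], 'finger_gap': 12.5, 'grip_force': 58.5, 'joint_pos': [-10.3, 15.4, 81.0, 0.1, 83.5, -94.4]}
0 1 [0.066 0.021 0.018] 
0 2 [0.131 0.046 0.036] 
0 3 [0.194 0.075 0.054] 
0 4 [0.256 0.107 0.072] 
0 5 [0.316 0.143 0.09 ] 
0 6 [0.373 0.182 0.108] 
0 7 [0.428 0.224 0.126] 
0 8 [0.481 0.269 0.144] [550.  -1.]
1 1 [0.066 0.021 0.018] 
1 2 [0.131 0.046 0.036] 
1 3 [0.194 0.075 0.054] 
1 4 [0.256 0.107 0.072] 
1 5 [0.316 0.143 0.09 ] 
1 6 [0.373 0.182 0.108] 
1 7 [0.428 0.224 0.126] 
1 8 [0.481 0.269 0.144] [497.  96.]
2 1 [0.066 0.021 0.018] 
2 2 [0.131 0.046 0.036] 
2 3 [0.194 0.075 0.054] 
2 4 [0.256 0.107 0.072] 
2 5 [0.316 0.143 0.09 ] 
2 6 [0.373 0.182 0.108] 
2 7 [0.428 0.224 0.126] 
2 8 [0.481 0.269 0.144] [492. 206.]
3 1 [0.066 0.021 0.018] 
3 2 [0.131 0.046 0.036] 
3 3 [0.194 0.075 0.054] 
3 4 [0.256 0.107 0.072] 
3 5 [0.316 0.143 0.09 ] 
3 6 [0.373 0.182 0.108] 
3 7 [0.428 0.224 0.126] 
3 8 [0.481 0.269 0.144] [535. 308.]
```

Emit:
{"fn": "step_arm", "kwargs": {"targets": [{"dp": [0.066, 0.021, 0], "angular": [0, 0, 0.018], "fingers": 1}, {"dp": [0.131, 0.046, 0], "angular": [0, 0, 0.036], "fingers": 1}, {"dp": [0.194, 0.075, 0], "angular": [0, 0, 0.054], "fingers": 1}, {"dp": [0.256, 0.107, 0], "angular": [0, 0, 0.072], "fingers": 1}, {"dp": [0.316, 0.143, 0], "angular": [0, 0, 0.09], "fingers": 1}, {"dp": [0.373, 0.182, 0], "angular": [0, 0, 0.108], "fingers": 1}, {"dp": [0.428, 0.224, 0], "angular": [0, 0, 0.126], "fingers": 1}, {"dp": [0.481, 0.269, 0], "angular": [0, 0, 0.144], "fingers": 1}]}}

```text
time: 8.8
tool_pos: [549.6, -2.3, 185.9]
tcp_rot: [-179.9, 0.1, 148.0]
ft_force: [-1.8, -2.9, 3.4]
finger_gap: 12.6
grip_force: 59.4
```

Forces are low and the grip holds; continuing the arc.

Emit:
{"fn": "step_arm", "kwargs": {"targets": [{"dp": [0.066, 0.021, 0], "angular": [0, 0, 0.018], "fingers": 1}, {"dp": [0.131, 0.046, 0], "angular": [0, 0, 0.036], "fingers": 1}, {"dp": [0.194, 0.075, 0], "angular": [0, 0, 0.054], "fingers": 1}, {"dp": [0.256, 0.107, 0], "angular": [0, 0, 0.072], "fingers": 1}, {"dp": [0.316, 0.143, 0], "angular": [0, 0, 0.09], "fingers": 1}, {"dp": [0.373, 0.182, 0], "angular": [0, 0, 0.108], "fingers": 1}, {"dp": [0.428, 0.224, 0], "angular": [0, 0, 0.126], "fingers": 1}, {"dp": [0.481, 0.269, 0], "angular": [0, 0, 0.144], "fingers": 1}]}}

```text
time: 9.8
tool_pos: [493.5, 93.6, 185.8]
tcp_rot: [-179.6, -0.0, 122.1]
ft_force: [-22.1, -7.9, 16.6]
finger_gap: 12.3
grip_force: 61.6
```

Emit:
{"fn": "step_arm", "kwargs": {"targets": [{"dp": [0.066, 0.021, 0], "angular": [0, 0, 0.018], "fingers": 1}, {"dp": [0.131, 0.046, 0], "angular": [0, 0, 0.036], "fingers": 1}, {"dp": [0.194, 0.075, 0], "angular": [0, 0, 0.054], "fingers": 1}, {"dp": [0.256, 0.107, 0], "angular": [0, 0, 0.072], "fingers": 1}, {"dp": [0.316, 0.143, 0], "angular": [0, 0, 0.09], "fingers": 1}, {"dp": [0.373, 0.182, 0], "angular": [0, 0, 0.108], "fingers": 1}, {"dp": [0.428, 0.224, 0], "angular": [0, 0, 0.126], "fingers": 1}, {"dp": [0.481, 0.269, 0], "angular": [0, 0, 0.144], "fingers": 1}]}}

```text
time: 10.8
tool_pos: [484.7, 206.8, 185.8]
tcp_rot: [-179.3, -0.1, 96.3]
ft_force: [-38.0, 4.1, 23.7]
finger_gap: 12.3
grip_force: 63.4
```

Emit:
{"fn": "step_arm", "kwargs": {"targets": [{"dp": [0.066, 0.021, 0], "angular": [0, 0, 0.018], "fingers": 1}, {"dp": [0.131, 0.046, 0], "angular": [0, 0, 0.036], "fingers": 1}, {"dp": [0.194, 0.075, 0], "angular": [0, 0, 0.054], "fingers": 1}, {"dp": [0.194, 0.075, 0], "angular": [0, 0, 0.054], "fingers": 1}, {"dp": [0.194, 0.075, 0], "angular": [0, 0, 0.054], "fingers": 1}, {"dp": [0.194, 0.075, 0], "angular": [0, 0, 0.054], "fingers": 0.6}, {"dp": [0.194, 0.075, 0], "angular": [0, 0, 0.054], "fingers": 0.2}, {"dp": [0.194, 0.075, 0], "angular": [0, 0, 0.054], "fingers": 0}]}}

```text
time: 11.8
tool_pos: [501.8, 244.9, 185.2]
tcp_rot: [180.0, 0.0, 86.6]
ft_force: [-0.1, 0.2, 0.1]
finger_gap: 66.2
grip_force: 0.0
```

```bash
python3 - <<'E'
from h import *
st()
for n in ['side','top']:
    cc=camera_params(n);im=snapshot(n)
    cv2.imwrite('pics/%s2.png'%n,im)
    for l in ['bar_top','door_hinge','pin_round','pin_diamond']:
        print(n,l,[(np.round(r['at'],1).tolist(),round(r['conf'],2),np.round(onz(ray(cc,r['at']),{'door_hinge':245,'bar_top':237}.get(l,110))).tolist()) for r in pinpoint(n,l)])
E
```

```text
{'time': 11.8, 'tool_pos': [501.8, 244.9, 185.2], 'tcp_rot': [180.0, 0.0, 86.6], 'ft_force': [-0.1, 0.2, 0.1], 'finger_gap': 66.2, 'grip_force': 0.0, 'joint_pos': [20.8, 2.5, 95.4, -0.0, 82.1, 24.2]}
side bar_top [([272.4, 145.6], 0.81, [506.0, 251.0, 237.0])]
side door_hinge [([343.6, 126.2], 0.55, [735.0, 165.0, 245.0])]
side pin_round [([332.7, 178.5], 0.91, [639.0, 121.0, 110.0])]
side pin_diamond [([313.6, 191.8], 0.76, [545.0, 116.0, 110.0])]
top bar_top [([259.6, 197.7], 0.62, [488.0, 238.0, 237.0])]
top door_hinge [([283.0, 118.9], 0.74, [741.0, 161.0, 245.0])]
top pin_round [([297.7, 161.7], 0.7, [635.0, 123.0, 110.0])]
top pin_diamond [([298.6, 185.3], 0.83, [551.0, 121.0, 110.0])]
```

Emit:
{"fn": "step_arm", "kwargs": {"targets": [{"dp": [0, 0, -0.2], "angular": [0, 0, 0], "fingers": 0}, {"dp": [0, 0, -0.45], "angular": [0, 0, 0], "fingers": 0}, {"dp": [0, 0, -0.7], "angular": [0, 0, 0], "fingers": 0}, {"dp": [-0.15, 0.08, -0.73], "angular": [0, 0, 0], "fingers": 0}, {"dp": [-0.4, 0.22, -0.73], "angular": [0, 0, 0], "fingers": 0}, {"dp": [-0.65, 0.36, -0.73], "angular": [0, 0, 0], "fingers": 0}, {"dp": [-0.9, 0.49, -0.73], "angular": [0, 0, 0], "fingers": 0}, {"dp": [-0.9, 0.49, -0.73], "angular": [0, 0, 0], "fingers": 0}]}}

```text
time: 13.3
tool_pos: [589.5, 55.9, 330.6]
tcp_rot: [-180.0, 0.1, 86.3]
ft_force: [0.5, 0.3, -0.6]
finger_gap: 85.2
grip_force: 0.0
```

```bash
cat >> h.py <<'E'
import json,os
def log(cam,labels,f='obs.json',zs={},tol=None):
    o=json.load(open(f)) if os.path.exists(f) else []
    c=camera_params(cam);im=snapshot(cam)
    for l in labels:
        for r in pinpoint(cam,l):
            rr=ray(c,r['at']);g=onz(rr,zs.get(l,0))
            print(cam,l,np.round(r['at'],1),round(r['conf'],2),g.round(1))
            o.append([l,cam,r['conf'],rr[0].tolist(),rr[1].tolist(),g.tolist()])
    json.dump(o,open(f,'w'));return im,c
Z={'door_hinge':245,'bar_top':237,'pin_round':110,'pin_diamond':110}
E
python3 - <<'E'
from h import *
st()
P=['pin_round','pin_diamond','door_hinge','bar_top']
im,c=log('wrist',P,zs=Z);cv2.imwrite('pics/w3.png',im)
for n in('side','top'):log(n,P,zs=Z)
E
```

```text
{'time': 13.3, 'tool_pos': [589.5, 55.9, 330.6], 'tcp_rot': [-180.0, 0.1, 86.3], 'ft_force': [0.5, 0.3, -0.6], 'finger_gap': 85.2, 'grip_force': 0.0, 'joint_pos': [0.5, 5.2, 77.4, -0.1, 97.4, 4.2]}
wrist pin_round [364.9 108.2] 0.6 [645.  117.9 110. ]
wrist pin_diamond [364.4 353.7] 0.53 [ 638.2 -171.2  110. ]
wrist door_hinge [545.5  11. ] 0.84 [731.4 169.5 245. ]
side pin_round [336.3 180.2] 0.75 [639.6 106.5 110. ]
side pin_diamond [314.3 188.3] 0.77 [559.9 127.2 110. ]
side door_hinge [345.4 127.4] 0.71 [733.3 155.2 245. ]
side bar_top [271.5 145.7] 0.67 [504.1 252.4 237. ]
top pin_round [299.9 158.8] 0.91 [645.4 115.2 110. ]
top pin_diamond [298.4 187.9] 0.82 [542.4 122.2 110. ]
top door_hinge [282.3 120.9] 0.6 [734.4 163.6 245. ]
top bar_top [259.4 197.5] 0.55 [488.5 238.2 237. ]
```

View pics/w3.png

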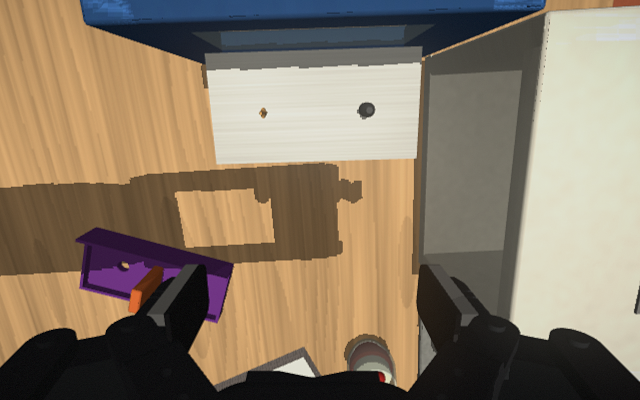

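The wrist picture shows the round pin at (366,110) and the diamond pin at (263,113) on the ledge, with the door about square. I'll take one closer look for precision.

Emit:
{"fn": "step_arm", "kwargs": {"targets": [{"dp": [-0.03, 0.02, 0.15], "angular": [0, 0, 0], "fingers": 0}, {"dp": [-0.05, 0.04, 0.3], "angular": [0, 0, 0], "fingers": 0}, {"dp": [-0.05, 0.04, 0.42], "angular": [0, 0, 0], "fingers": 0}, {"dp": [-0.05, 0.04, 0.475], "angular": [0, 0, 0], "fingers": 0}, {"dp": [-0.05, 0.04, 0.475], "angular": [0, 0, 0], "fingers": 0}, {"dp": [-0.05, 0.04, 0.475], "angular": [0, 0, 0], "fingers": 0}, {"dp": [-0.05, 0.04, 0.475], "angular": [0, 0, 0], "fingers": 0}, {"dp": [-0.05, 0.04, 0.475], "angular": [0, 0, 0], "fingers": 0}]}}

```text
time: 15.05
tool_pos: [596.3, 49.4, 237.2]
tcp_rot: [179.9, -0.0, 86.6]
ft_force: [-0.2, 0.7, 1.0]
finger_gap: 85.8
grip_force: 0.0
```

```bash
python3 - <<'E'
from h import *
st()
im,c=log('wrist',['pin_round','pin_diamond'],zs=Z)
cv2.imwrite('pics/w4.png',im)
p=[proj(c,(640,120,118)),proj(c,(545,120,118))];print(p)
u0=int(p[1][0])-40;u1=int(p[0][0])+40;v0=int(p[0][1])-40;v1=v0+80
cr=im[v0:v1,u0:u1];print(u0,v0)
cv2.imwrite('pics/w4c.png',cv2.resize(cr,None,fx=3.5,fy=3.5,interpolation=cv2.INTER_CUBIC))
E
```

```text
{'time': 15.0, 'tool_pos': [596.3, 49.4, 237.2], 'tcp_rot': [179.9, -0.0, 86.6], 'ft_force': [-0.2, 0.7, 1.0], 'finger_gap': 85.8, 'grip_force': 0.0, 'joint_pos': [-0.2, 7.0, 85.2, 0.0, 87.8, 3.2]}
wrist pin_round [371.3 102.9] 0.94 [643.4 118.  110. ]
wrist pin_diamond [236.6 108.8] 0.86 [544.4 119.6 110. ]
wrist pin_diamond [372.1  99.9] 0.74 [644. 120. 110.]
[[np.float64(368.3505879602801), np.float64(100.2713289698026)], [np.float64(235.07099823056996), np.float64(108.36401259469224)]]
195 60
```

View pics/w4c.png

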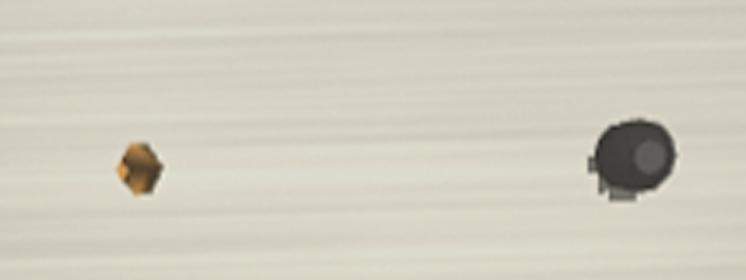

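```bash
python3 - <<'E'
from h import *
c=camera_params('wrist')
r=lambda u,v,z:onz(ray(c,((u+.5)/3.5-.5+195,(v+.5)/3.5-.5+60)),z).round(1)
print(r(629,157,110),r(651,156,136),r(148,168,110),r(129,168,136))
goto(500,-240,300,106)
w4=cv2.imread('pics/w3.png')
E
```

```text
[645.1 116.7 110. ] [644.9 117.1 136. ] [544.5 120.4 110. ] [546.2 120.7 136. ]
dp [-1.473, -0.393, -0.317] ang [0.0001, 0.0, -0.1078]
```

Emit:
{"fn": "step_arm", "kwargs": {"targets": [{"dp": [-0.1, -0.02, 0], "angular": [0, 0, 0], "fingers": 0}, {"dp": [-0.22, -0.04, 0], "angular": [0, 0, 0], "fingers": 0}, {"dp": [-0.35, -0.06, 0], "angular": [0, 0, 0], "fingers": 0}, {"dp": [-0.48, -0.08, 0], "angular": [0, 0, 0], "fingers": 0}, {"dp": [-0.61, -0.1, 0], "angular": [0, 0, 0], "fingers": 0}, {"dp": [-0.74, -0.12, 0], "angular": [0, 0, 0], "fingers": 0}, {"dp": [-0.87, -0.14, 0], "angular": [0, 0, 0], "fingers": 0}, {"dp": [-1, -0.16, 0], "angular": [0, 0, 0], "fingers": 0}]}}

```text
time: 16.2
tool_pos: [551.3, -150.2, 236.3]
tcp_rot: [-180.0, 0.0, 86.6]
ft_force: [-0.1, 0.1, -0.6]
finger_gap: 85.3
grip_force: 0.0
```

Emit:
{"fn": "step_arm", "kwargs": {"targets": [{"dp": [-0.12, -0.02, 0], "angular": [0, 0, -0.01], "fingers": 0}, {"dp": [-0.25, -0.04, 0], "angular": [0, 0, -0.02], "fingers": 0}, {"dp": [-0.38, -0.06, 0], "angular": [0, 0, -0.04], "fingers": 0}, {"dp": [-0.51, -0.08, 0], "angular": [0, 0, -0.06], "fingers": 0}, {"dp": [-0.64, -0.1, 0], "angular": [0, 0, -0.08], "fingers": 0}, {"dp": [-0.77, -0.12, 0], "angular": [0, 0, -0.1], "fingers": 0}, {"dp": [-0.89, -0.14, 0], "angular": [0, 0, -0.108], "fingers": 0}, {"dp": [-1, -0.16, 0], "angular": [0, 0, -0.108], "fingers": 0}]}}

```text
time: 17.2
tool_pos: [507.2, -347.7, 236.2]
tcp_rot: [-180.0, 0.0, 106.0]
ft_force: [1.0, -0.9, 0.2]
finger_gap: 85.3
grip_force: 0.0
```

```bash
python3 - <<'E'
from h import *
st()
log('wrist',['hole_large','hole_small','rack'],f='rk.json')
goto(499,-390,140,106)
E
```

```text
{'time': 17.2, 'tool_pos': [507.2, -347.7, 236.2], 'tcp_rot': [-180.0, 0.0, 106.0], 'ft_force': [1.0, -0.9, 0.2], 'finger_gap': 85.3, 'grip_force': 0.0, 'joint_pos': [-39.2, 9.7, 82.3, -0.0, 88.0, -55.2]}
wrist hole_large [85.3 91.7] 0.92 [ 262.1 -333.3    0. ]
wrist hole_large [344.1 134. ] 0.86 [ 528.4 -300.9    0. ]
wrist hole_small [251.2 143.7] 0.9 [ 436.7 -337.8    0. ]
wrist rack [38.9 91.2] 0.97 [ 216.5 -345.9    0. ]
wrist rack [296.  137.2] 0.84 [ 480.6 -318.1    0. ]
dp [-0.197, -0.102, 0.481] ang [-0.0, -0.0001, -0.0003]
```

Emit:
{"fn": "step_arm", "kwargs": {"targets": [{"dp": [-0.06, -0.01, 0.1], "angular": [0, 0, -0.01], "fingers": 0}, {"dp": [-0.12, -0.03, 0.25], "angular": [0, 0, -0.02], "fingers": 0}, {"dp": [-0.18, -0.04, 0.4], "angular": [0, 0, -0.033], "fingers": 0}, {"dp": [-0.18, -0.04, 0.48], "angular": [0, 0, -0.033], "fingers": 0}, {"dp": [-0.18, -0.04, 0.48], "angular": [0, 0, -0.033], "fingers": 0}, {"dp": [-0.18, -0.04, 0.48], "angular": [0, 0, -0.033], "fingers": 0}, {"dp": [-0.18, -0.04, 0.48], "angular": [0, 0, -0.033], "fingers": 0}, {"dp": [-0.18, -0.04, 0.48], "angular": [0, 0, -0.033], "fingers": 0}]}}

```text
time: 18.4
tool_pos: [511.1, -383.1, 141.5]
tcp_rot: [180.0, 0.1, 112.0]
ft_force: [-0.5, -1.1, 0.6]
finger_gap: 85.1
grip_force: 0.0
```

```bash
python3 - <<'E'
from h import *
st()
im,c=log('wrist',['hole_large','hole_small','rack'],f='rk.json')
cv2.imwrite('pics/w5.png',im)
a=np.array(proj(c,(482.6,-319.4,30)));u0,v0=int(a[0])-110,max(0,int(a[1])-90);print(u0,v0)
cv2.imwrite('pics/w5c.png',cv2.resize(im[v0:v0+170,u0:u0+228],None,fx=3.5,fy=3.5,interpolation=cv2.INTER_CUBIC))
E
```

```text
{'time': 18.4, 'tool_pos': [511.1, -383.1, 141.5], 'tcp_rot': [180.0, 0.1, 112.0], 'ft_force': [-0.5, -1.1, 0.6], 'finger_gap': 85.1, 'grip_force': 0.0, 'joint_pos': [-41.5, 16.4, 84.5, 0.0, 78.9, -63.4]}
wrist hole_large [369.5 107.8] 0.95 [ 526.9 -304.1    0. ]
wrist hole_large [18.2  4.9] 0.66 [ 263.9 -333.8    0. ]
wrist hole_small [242.4 105. ] 0.61 [ 435.1 -339.     0. ]
wrist rack [308.7 102.8] 0.66 [ 481.9 -318.3    0. ]
198 15
```

View pics/w5c.png

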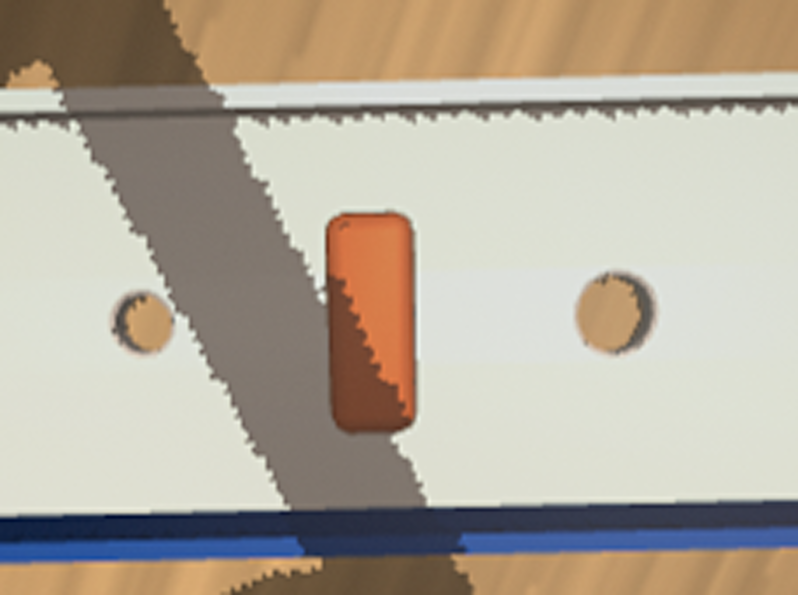

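```bash
python3 - <<'E'
from h import *
c=camera_params('wrist')
r=lambda u,v,z:onz(ray(c,((u+.5)/3.5-.5+198,(v+.5)/3.5-.5+15)),z)
for z in(6,12):
    L,S=r(616,312.5,z),r(143,323,z);d=L-S;print(z,L.round(1),S.round(1),np.linalg.norm(d).round(1),np.degrees(np.arctan2(d[1],d[0])).round(2),((L+S)/2).round(1))
print('blade top',r(371,322,82).round(1))
goto(483,-321,49,111)
E
```

```text
6 [ 527.  -300.3    6. ] [ 433.4 -340.5    6. ] 101.9 23.26 [ 480.2 -320.4    6. ]
12 [ 526.1 -300.6   12. ] [ 434.5 -340.    12. ] 99.7 23.26 [ 480.3 -320.3   12. ]
blade top [ 480.1 -320.1   82. ]
dp [0.339, -0.012, 0.458] ang [0.0, 0.0001, 0.0054]
```

Large hole at crop (616,312), small at (143,323), blade top centre at (371,322). The spacing comes out at 99.7 mm and the blade lies midway, so this is consistent. Descending to grasp.

Emit:
{"fn": "step_arm", "kwargs": {"targets": [{"dp": [0.17, -0.012, 0], "angular": [0, 0, -0.004], "fingers": 0}, {"dp": [0.3, -0.02, 0], "angular": [0, 0, -0.007], "fingers": 0}, {"dp": [0.349, -0.025, 0.02], "angular": [0, 0, -0.007], "fingers": 0}, {"dp": [0.349, -0.025, 0.12], "angular": [0, 0, -0.007], "fingers": 0}, {"dp": [0.349, -0.025, 0.24], "angular": [0, 0, -0.007], "fingers": 0}, {"dp": [0.349, -0.025, 0.36], "angular": [0, 0, -0.007], "fingers": 0}, {"dp": [0.349, -0.025, 0.44], "angular": [0, 0, -0.007], "fingers": 0}, {"dp": [0.349, -0.025, 0.457], "angular": [0, 0, -0.007], "fingers": 0}]}}

```text
time: 19.6
tool_pos: [478.8, -319.7, 46.7]
tcp_rot: [-179.9, -0.2, 113.2]
ft_force: [-0.3, 0.4, 0.6]
finger_gap: 84.9
grip_force: 0.0
```

Emit:
{"fn": "step_arm", "kwargs": {"targets": [{"dp": [0, 0, 0], "angular": [0, 0, 0], "fingers": 0}, {"dp": [0, 0, 0], "angular": [0, 0, 0], "fingers": 0.4}, {"dp": [0, 0, 0], "angular": [0, 0, 0], "fingers": 0.7}, {"dp": [0, 0, 0], "angular": [0, 0, 0], "fingers": 1}, {"dp": [0, 0, 0], "angular": [0, 0, 0], "fingers": 1}, {"dp": [0, 0, 0], "angular": [0, 0, 0], "fingers": 1}, {"dp": [0, 0, 0], "angular": [0, 0, 0], "fingers": 1}, {"dp": [0, 0, 0], "angular": [0, 0, 0], "fingers": 1}], "newtons": 50}}

```text
time: 20.6
tool_pos: [480.0, -320.2, 49.3]
tcp_rot: [180.0, 0.0, 113.2]
ft_force: [-0.3, 1.1, 4.9]
finger_gap: 13.7
grip_force: 50.0
```

```bash
python3 - <<'E'
from h import *
for i in range(3): st(); snapshot('wrist')
log('wrist',['hole_large','hole_small','rack'],f='rk.json',zs={'hole_large':0,'hole_small':0})
goto(595.1,118.8,160,88)
E
```

```text
{'time': 20.6, 'tool_pos': [480.0, -320.2, 49.3], 'tcp_rot': [180.0, 0.0, 113.2], 'ft_force': [-0.3, 1.1, 4.9], 'finger_gap': 13.7, 'grip_force': 50.0, 'joint_pos': [-38.8, 13.2, 98.7, 0.0, 68.1, -62.0]}
{'time': 20.6, 'tool_pos': [480.1, -320.2, 49.3], 'tcp_rot': [180.0, 0.0, 113.2], 'ft_force': [-0.7, 0.7, 5.4], 'finger_gap': 12.9, 'grip_force': 50.0, 'joint_pos': [-38.8, 13.2, 98.7, 0.0, 68.1, -62.0]}
{'time': 20.7, 'tool_pos': [480.1, -320.2, 49.3], 'tcp_rot': [180.0, 0.0, 113.2], 'ft_force': [-0.7, 0.3, 5.5], 'finger_gap': 13.2, 'grip_force': 50.1, 'joint_pos': [-38.8, 13.2, 98.7, 0.0, 68.1, -62.0]}
wrist hole_large [399.9 233.8] 0.57 [ 527.2 -301.2    0. ]
wrist rack [312.5 233.1] 0.78 [ 480.5 -320.8    0. ]
dp [1.79, 1.395, -0.554] ang [0.0001, 0.0002, 0.1402]
```

Emit:
{"fn": "step_arm", "kwargs": {"targets": [{"dp": [0, 0, -0.03], "angular": [0, 0, 0], "fingers": 1}, {"dp": [0, 0, -0.1], "angular": [0, 0, 0], "fingers": 1}, {"dp": [0, 0, -0.22], "angular": [0, 0, 0], "fingers": 1}, {"dp": [0, 0, -0.36], "angular": [0, 0, 0], "fingers": 1}, {"dp": [0, 0, -0.5], "angular": [0, 0, 0], "fingers": 1}, {"dp": [0, 0, -0.64], "angular": [0, 0, 0], "fingers": 1}, {"dp": [0, 0, -0.77], "angular": [0, 0, 0], "fingers": 1}, {"dp": [0, 0, -0.85], "angular": [0, 0, 0], "fingers": 1}]}}

```text
time: 21.95
tool_pos: [480.1, -320.3, 221.0]
tcp_rot: [179.9, 0.1, 113.2]
ft_force: [0.6, -0.4, -3.3]
finger_gap: 13.3
grip_force: 49.1
```

Emit:
{"fn": "step_arm", "kwargs": {"targets": [{"dp": [0.05, 0.04, 0], "angular": [0, 0, 0], "fingers": 1}, {"dp": [0.14, 0.11, 0], "angular": [0, 0, 0], "fingers": 1}, {"dp": [0.26, 0.2, 0], "angular": [0, 0, 0], "fingers": 1}, {"dp": [0.39, 0.3, 0], "angular": [0, 0, 0], "fingers": 1}, {"dp": [0.52, 0.4, 0], "angular": [0, 0, 0], "fingers": 1}, {"dp": [0.65, 0.51, 0], "angular": [0, 0, 0], "fingers": 1}, {"dp": [0.78, 0.61, 0], "angular": [0, 0, 0], "fingers": 1}, {"dp": [0.9, 0.7, 0], "angular": [0, 0, 0], "fingers": 1}]}}

```text
time: 22.95
tool_pos: [536.6, -96.2, 217.1]
tcp_rot: [-179.9, -0.1, 113.3]
ft_force: [-0.1, -0.0, -3.3]
finger_gap: 13.4
grip_force: 49.0
```

Emit:
{"fn": "step_arm", "kwargs": {"targets": [{"dp": [0.12, 0.1, 0], "angular": [0, 0, 0.02], "fingers": 1}, {"dp": [0.24, 0.19, 0], "angular": [0, 0, 0.04], "fingers": 1}, {"dp": [0.36, 0.28, 0], "angular": [0, 0, 0.065], "fingers": 1}, {"dp": [0.48, 0.37, 0], "angular": [0, 0, 0.09], "fingers": 1}, {"dp": [0.59, 0.46, 0], "angular": [0, 0, 0.115], "fingers": 1}, {"dp": [0.68, 0.53, 0], "angular": [0, 0, 0.13], "fingers": 1}, {"dp": [0.74, 0.58, 0], "angular": [0, 0, 0.14], "fingers": 1}, {"dp": [0.77, 0.6, 0], "angular": [0, 0, 0.14], "fingers": 1}]}}

```text
time: 23.95
tool_pos: [585.7, 91.6, 217.2]
tcp_rot: [-179.8, -0.0, 88.2]
ft_force: [-0.2, -0.3, -4.2]
finger_gap: 13.3
grip_force: 49.0
```

```bash
python3 - <<'E'
from h import *
st()
im,c=log('wrist',['hole_large','hole_small','pin_round','pin_diamond','rack'],f='rk.json',zs={'hole_large':170,'hole_small':170,'pin_round':110,'pin_diamond':110,'rack':170})
cv2.imwrite('pics/w6.png',im);st()
for n in('side','top'):log(n,['pin_round','pin_diamond','hole_large','hole_small'],zs=Z)
goto(595.1,118.8,214,88)
E
```

```text
{'time': 24.0, 'tool_pos': [585.7, 91.6, 217.2], 'tcp_rot': [-179.8, -0.0, 88.2], 'ft_force': [-0.2, -0.3, -4.2], 'finger_gap': 13.3, 'grip_force': 49.0, 'joint_pos': [3.9, 6.9, 87.4, 0.0, 85.9, 5.8]}
wrist hole_large [399.8 233.7] 0.88 [635.2  89.8 170. ]
wrist hole_large [ 84.4 327.9] 0.57 [441.   32.8 170. ]
wrist hole_small [226.6 229.8] 0.76 [536.2  95.1 170. ]
wrist hole_small [164.3 351.1] 0.56 [488.4  14.3 170. ]
wrist pin_round [395.2 167.5] 0.86 [644.8 116.9 110. ]
wrist pin_diamond [254.7 167.5] 0.93 [544.7 119.9 110. ]
wrist rack [313.  231.9] 0.91 [585.5  92.4 170. ]
wrist rack [124.1 335.7] 0.87 [464.8  26.4 170. ]
{'time': 24.2, 'tool_pos': [586.7, 88.9, 218.7], 'tcp_rot': [-180.0, 0.0, 88.0], 'ft_force': [-1.3, -1.4, -3.8], 'finger_gap': 13.2, 'grip_force': 49.0, 'joint_pos': [3.7, 6.8, 87.3, -0.0, 85.9, 5.7]}
side pin_round [337.8 177.3] 0.95 [655.  113.7 110. ]
side pin_diamond [314.5 188.7] 0.95 [558.8 125.3 110. ]
side hole_large [341.5 168.1] 0.94 [828.3 246.3   0. ]
side hole_large [370.2 364.1] 0.74 [ 264.6 -337.8    0. ]
side hole_large [302.6 297.6] 0.7 [293.7 -86.4   0. ]
side hole_small [315.2 181.3] 0.7 [698.8 258.8  -0. ]
side hole_small [338.6 275.7] 0.66 [ 417.6 -104.3    0. ]
top pin_round [297.7 159.1] 0.62 [644.5 122.9 110. ]
top pin_diamond [297.5 185.4] 0.66 [551.2 125.1 110. ]
top hole_large [308.  156.7] 0.9 [683.5  89.5   0. ]
top hole_large [358.9 257.8] 0.89 [304.3 -85.    0. ]
top hole_large [428.7 268.9] 0.66 [ 259.1 -331.3    0. ]
top hole_small [306.9 187.6] 0.9 [565.6  96.    0. ]
top hole_small [371.9 229.1] 0.72 [ 406.1 -136.3    0. ]
top hole_small [441.9 296. ] 0.66 [ 164. -371.    0.]
dp [0.149, 0.035, 0.025] ang [0.0, -0.0, 0.0001]
```

View pics/w6.png

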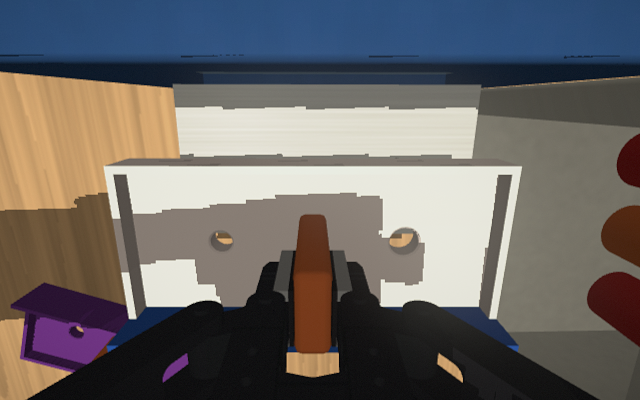

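Emit:
{"fn": "step_arm", "kwargs": {"targets": [{"dp": [0.04, 0.01, 0], "angular": [0, 0, 0], "fingers": 1}, {"dp": [0.09, 0.02, 0], "angular": [0, 0, 0], "fingers": 1}, {"dp": [0.13, 0.03, 0.03], "angular": [0, 0, 0], "fingers": 1}, {"dp": [0.149, 0.035, 0.07], "angular": [0, 0, 0], "fingers": 1}, {"dp": [0.149, 0.035, 0.11], "angular": [0, 0, 0], "fingers": 1}, {"dp": [0.149, 0.035, 0.133], "angular": [0, 0, 0], "fingers": 1}, {"dp": [0.149, 0.035, 0.133], "angular": [0, 0, 0], "fingers": 1}, {"dp": [0.149, 0.035, 0.133], "angular": [0, 0, 0], "fingers": 1}]}}

```text
time: 25.75
tool_pos: [595.2, 118.7, 192.6]
tcp_rot: [180.0, -0.0, 88.0]
ft_force: [-0.3, -0.8, -3.6]
finger_gap: 13.4
grip_force: 48.9
```

```bash
python3 - <<'E'
from h import *
s=st()
c=camera_params('wrist');im=snapshot('wrist')
cr=im[195:285,195:430]
cv2.imwrite('pics/w7c.png',cv2.resize(cr,None,fx=3.4,fy=3.4,interpolation=cv2.INTER_CUBIC))
for n,X in [('pr',(645,116.9)),('pd',(545.2,120.5))]: print(n,[np.round(proj(c,(*X,z)),1).tolist() for z in(110,136)])
u=s['tool_pos'][:2];a=np.radians(s['tcp_rot'][2]-90);e=50*np.array([np.cos(a),np.sin(a)])
for X in(u+e,u-e): print('hole pred top rim',np.round(proj(c,(*X,s['tool_pos'][2]-49.3+12)),1))
st()
E
```

```text
{'time': 25.8, 'tool_pos': [595.2, 118.7, 192.6], 'tcp_rot': [180.0, -0.0, 88.0], 'ft_force': [-0.3, -0.8, -3.6], 'finger_gap': 13.4, 'grip_force': 48.9, 'joint_pos': [6.4, 9.6, 86.9, -0.0, 83.4, 8.4]}
pr [[387.4, 214.4], [396.3, 227.7]]
pd [[238.0, 214.0], [229.3, 227.4]]
hole pred top rim [404.6 239.7]
hole pred top rim [221.4 239.5]
{'time': 25.8, 'tool_pos': [595.3, 118.8, 192.8], 'tcp_rot': [180.0, -0.0, 88.0], 'ft_force': [-0.2, -0.2, -2.8], 'finger_gap': 13.1, 'grip_force': 48.9, 'joint_pos': [6.4, 9.6, 86.9, -0.0, 83.4, 8.4]}
```

View pics/w7c.png

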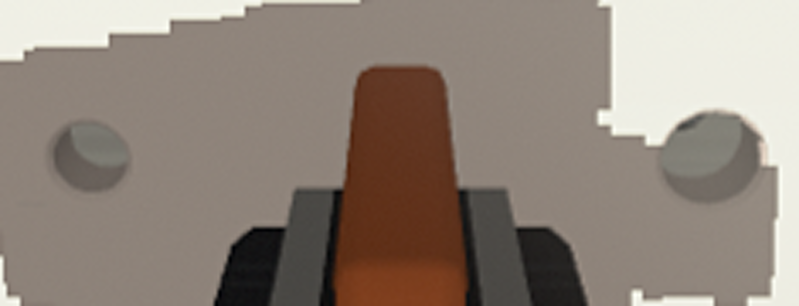

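The holes sit within about 1 px of prediction, with the pin tip just showing at the large hole's rim. I'll lower onto the cones gently.

Emit:
{"fn": "step_arm", "kwargs": {"targets": [{"dp": [0.002, 0, 0.015], "angular": [0, 0, 0], "fingers": 1}, {"dp": [0.002, 0, 0.03], "angular": [0, 0, 0], "fingers": 1}, {"dp": [0.002, 0, 0.042], "angular": [0, 0, 0], "fingers": 1}, {"dp": [0.002, 0, 0.054], "angular": [0, 0, 0], "fingers": 1}, {"dp": [0.002, 0, 0.066], "angular": [0, 0, 0], "fingers": 1}, {"dp": [0.002, 0, 0.073], "angular": [0, 0, 0], "fingers": 1}, {"dp": [0.002, 0, 0.073], "angular": [0, 0, 0], "fingers": 1}, {"dp": [0.002, 0, 0.073], "angular": [0, 0, 0], "fingers": 1}], "newtons": 30}}

```text
time: 26.8
tool_pos: [595.1, 119.4, 177.8]
tcp_rot: [180.0, -0.0, 88.0]
ft_force: [0.8, -0.1, -3.5]
finger_gap: 13.0
grip_force: 49.0
```

Emit:
{"fn": "step_arm", "kwargs": {"targets": [{"dp": [0, 0, 0.006], "angular": [0, 0, 0], "fingers": 1}, {"dp": [0, 0, 0.012], "angular": [0, 0, 0], "fingers": 1}, {"dp": [0, 0, 0.018], "angular": [0, 0, 0], "fingers": 1}, {"dp": [0, 0, 0.024], "angular": [0, 0, 0], "fingers": 1}, {"dp": [0, 0, 0.03], "angular": [0, 0, 0], "fingers": 1}, {"dp": [0, 0, 0.036], "angular": [0, 0, 0], "fingers": 1}, {"dp": [0, 0, 0.04], "angular": [0, 0, 0], "fingers": 1}, {"dp": [0, 0, 0.04], "angular": [0, 0, 0], "fingers": 1}]}}

```text
time: 27.8
tool_pos: [595.0, 119.3, 169.6]
tcp_rot: [-180.0, 0.0, 88.0]
ft_force: [0.2, 0.2, -3.2]
finger_gap: 13.4
grip_force: 49.0
```

Emit:
{"fn": "step_arm", "kwargs": {"targets": [{"dp": [0, 0, 0.01], "angular": [0, 0, 0], "fingers": 1}, {"dp": [0, 0, 0.02], "angular": [0, 0, 0], "fingers": 1}, {"dp": [0, 0, 0.03], "angular": [0, 0, 0], "fingers": 1}, {"dp": [0, 0, 0.036], "angular": [0, 0, 0], "fingers": 1}, {"dp": [0, 0, 0.042], "angular": [0, 0, 0], "fingers": 1}, {"dp": [0, 0, 0.048], "angular": [0, 0, 0], "fingers": 1}, {"dp": [0, 0, 0.051], "angular": [0, 0, 0], "fingers": 1}, {"dp": [0, 0, 0.051], "angular": [0, 0, 0], "fingers": 1}]}}

```text
time: 28.8
tool_pos: [595.0, 119.3, 159.5]
tcp_rot: [-180.0, 0.0, 88.0]
ft_force: [-0.3, 0.0, -3.4]
finger_gap: 13.0
grip_force: 49.0
```

Still no contact force. I'll lower another millimetre or so to touch the ledge.

Emit:
{"fn": "step_arm", "kwargs": {"targets": [{"dp": [0, 0, 0.002], "angular": [0, 0, 0], "fingers": 1}, {"dp": [0, 0, 0.004], "angular": [0, 0, 0], "fingers": 1}, {"dp": [0, 0, 0.006], "angular": [0, 0, 0], "fingers": 1}, {"dp": [0, 0, 0.007], "angular": [0, 0, 0], "fingers": 1}, {"dp": [0, 0, 0.007], "angular": [0, 0, 0], "fingers": 1}, {"dp": [0, 0, 0.007], "angular": [0, 0, 0], "fingers": 1}, {"dp": [0, 0, 0.007], "angular": [0, 0, 0], "fingers": 1}, {"dp": [0, 0, 0.007], "angular": [0, 0, 0], "fingers": 1}]}}

```text
time: 29.8
tool_pos: [595.3, 119.4, 159.3]
tcp_rot: [179.9, -0.0, 88.0]
ft_force: [-3.7, -0.8, 5.6]
finger_gap: 13.5
grip_force: 50.4
```

Contact: the force went from -3.4 to +5.6 N at the expected height. Releasing slowly and retreating upward.

Emit:
{"fn": "step_arm", "kwargs": {"targets": [{"dp": [0, 0, 0], "angular": [0, 0, 0], "fingers": 0.7}, {"dp": [0, 0, 0], "angular": [0, 0, 0], "fingers": 0.6}, {"dp": [0, 0, 0], "angular": [0, 0, 0], "fingers": 0.45}, {"dp": [0, 0, 0], "angular": [0, 0, 0], "fingers": 0.45}, {"dp": [0, 0, 0], "angular": [0, 0, 0], "fingers": 0.45}, {"dp": [0, 0, 0], "angular": [0, 0, 0], "fingers": 0.45}, {"dp": [0, 0, 0], "angular": [0, 0, 0], "fingers": 0.45}, {"dp": [0, 0, 0], "angular": [0, 0, 0], "fingers": 0.45}]}}

```text
time: 30.8
tool_pos: [595.0, 119.4, 158.1]
tcp_rot: [180.0, -0.0, 88.0]
ft_force: [0.3, -0.4, -0.6]
finger_gap: 46.8
grip_force: 0.0
```

Emit:
{"fn": "step_arm", "kwargs": {"targets": [{"dp": [0, 0, -0.03], "angular": [0, 0, 0], "fingers": 0.45}, {"dp": [0, 0, -0.1], "angular": [0, 0, 0], "fingers": 0.45}, {"dp": [0, 0, -0.22], "angular": [0, 0, 0], "fingers": 0.45}, {"dp": [0, 0, -0.36], "angular": [0, 0, 0], "fingers": 0.45}, {"dp": [0, 0, -0.5], "angular": [0, 0, 0], "fingers": 0.45}, {"dp": [-0.1, 0, -0.62], "angular": [0, 0, 0], "fingers": 0.45}, {"dp": [-0.25, 0, -0.7], "angular": [0, 0, 0], "fingers": 0.45}, {"dp": [-0.35, 0, -0.7], "angular": [0, 0, 0], "fingers": 0.45}]}}

```text
time: 31.8
tool_pos: [593.6, 48.3, 301.1]
tcp_rot: [179.7, -0.0, 88.0]
ft_force: [-0.1, 0.9, -0.3]
finger_gap: 46.8
grip_force: 0.0
```

```bash
python3 - <<'E'
from h import *
snapshot('top');snapshot('top');st()
im,c=log('wrist',['hole_large','hole_small'],zs={'hole_large':110,'hole_small':110},f='fin.json')
cv2.imwrite('pics/w8.png',im)
E
```

```text
{'time': 31.9, 'tool_pos': [592.7, 47.5, 298.3], 'tcp_rot': [180.0, 0.0, 87.9], 'ft_force': [0.2, 0.3, 0.2], 'finger_gap': 47.0, 'grip_force': 0.0, 'joint_pos': [-0.3, 5.6, 80.4, -0.0, 94.0, 1.8]}
wrist hole_large [367.9 104.2] 0.92 [644.7 115.4 110. ]
wrist hole_large [105.7 263.9] 0.79 [377.8 -32.5 110. ]
wrist hole_small [179.3 284.5] 0.91 [449.8 -58.7 110. ]
wrist hole_small [256.3 103.2] 0.87 [544.6 119.8 110. ]
```

View pics/w8.png

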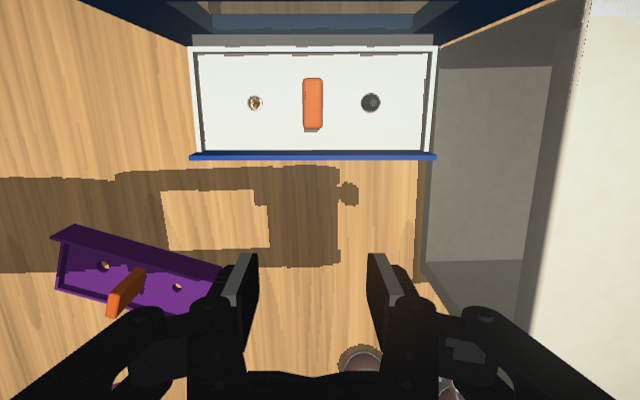

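The picture shows the rack flat on the ledge. The round pin fills the large hole at (370,102), the brass pin stands in the small hole at (255,103), the blue rail faces away from the door, and the gripper is clear.

```bash
python3 -c "
from bench import hand_in
print(hand_in())"
```

```text
the job is handed in; nothing more can be done
None
```

I opened the door by its handle to about a right angle and set the white rack flat on both pins with the blue rail facing away from the door; the arm is clear, the glasses were not touched, and the job is handed in (no verdict was returned).

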